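# Ready the spice sachet box for refilling

## Robot

A 6-joint arm with a two-finger parallel gripper is mounted at the origin on the work surface. World frame = base frame: x ahead of the robot, y to its left, z up, the work surface at z = 0. Lengths are in mm, angles in rad, forces in N, time in s.
With the tool pointing down it reaches from about 300 to 775 mm from the base axis. Payload 14.6 kg.
Tool frame: the origin (TCP) lies on the front face of the gripper's body, between the roots of the fingers; the fingertips stand 97 mm ahead of it and the grasp point (between the pads) lies 78 mm ahead of it; z points along the fingers, y is the line along which they close (so a half turn about z gives the same grasp; the last joint's range is limited). The gripper opens to 94 mm and grips with 3 to 60 N. Pads are 16 mm wide; open, the fingers measure 119 mm over their backs; the gripper's body (75 mm by 177 mm) begins 78 mm behind the grasp point.
Start: joints at [-1.306, 0.3, 1.521, -0, 1.321, -0.067], TCP at [179.153, -519.994, 302.646] pointing down, gripper open.
Joint ranges: [-3.03, 3.03], [-0.79, 2.21], [0.23, 2.52], [-1.04, 4.18], [0, 3.07], [-2.55, 2.55]. Speed limits (rad/s): [2.22, 2.22, 2.57, 3.14, 3.14, 3.14].

## Interface

Orientations are given as [roll, pitch, yaw] about the fixed x, y, z axes, in that order (R = Rz(yaw) Ry(pitch) Rx(roll)).
In Python, from cell import * gives the robot as it stands.
- The arm moves only by the tool carry_out, never from a script. Its arguments are lists of equal length, an entry for each row: "slide": the shift along the world's x, y, z scaled (see below), a list of three; "dr": the turn, a rotation vector about the world's x, y, z scaled (see below), a list of three; "gripper": the opening in per cent of the stroke, from 0 (shut) to 100 (fully open). A call has 1 to 10 rows; each row is the pose to reach, as a shift and turn from the pose commanded when the call began, turning the shorter way round; what a row does not reach only later rows make up. The controller multiplies each number of a shift by 0.25 m and each number of a turn by 360 degrees. A row lasts 1/12 s, in which the tool goes at most 41.7 mm and 7.16 degrees, less where a joint would pass 70% of its speed; a pose out of reach is approached as far as the arm can. A call with a number of a shift or a turn outside -1 to 1 is refused whole. A call with a gripper value outside its range is refused whole. The fingers move at their own pace and stop on an object; "newtons" is the grip in N (left out, the last holds). Time passes only in rows, so rows that repeat a pose let the fingers close. It gives the time, the measured TCP pose, the force, the opening and the grip force at its end, in the units of the state.
- read_state(): the state, without advancing time (a new reading comes with each control period).
- camera(name): name is "scene" or "top" or "wrist"; returns the picture (384x512x3 uint8, red, green, blue); there is no depth.
- camera_model(name): a dict with "vfov" (degrees; the focal length in pixels is half the picture's height over the tangent of half this angle, whatever the lens; pixels are square), "cx", "cy" (the principal point, pixels), "R" (3x3) and "t" (3): a world point X has camera coordinates R X + t. Camera axes: x right, y down, z forward; pixel columns grow to the right and rows downward; lengths in mm; the calibration is good to about 2 mm. A picture is of the moment at which its call begins: read the wrist's pose just before it. camera_model takes no time and is no camera call; for the wrist camera it gives the pose at the moment of the call.
- sign_off(): hands the job in; it is judged then, once.
The state is a dict: "clock": time; "joints": joint angles; "qd": joint speeds; "effort": joint torques, N m; "eef_pos": TCP position; "eef_rot": TCP orientation; "wrist_force": force on the tool from outside, world axes, zero at the start; "moment": the same for the moment, N m; "finger_gap": finger opening in mm; "finger_force": force on a finger pad.
Only numpy, scipy, OpenCV 4.12 (cv2) and the standard library are available. Lean on these libraries where they do the work, as an engineer would, in place of code of your own. Each camera call takes 0.05 s, during which the arm holds its last target. There are 200 camera calls.

## Task

Get the wooden spice sachet box ready for refilling: take the plywood end panel out of its stand and slide it down into the slot at the open end of the box until it sits fully home on the box floor, and let go of it. Then take the handle of the spring-loaded follower, pull it back until its pointer is level with the steel clip on the rim, and finish while still holding it there by the handle against the spring, so the cook can drop the sachets in. Do not shift the clip, and leave the crock, tumbler and scoop where they are.

Things in the scene. Friction and masses are not known exactly. Their poses are not given: they have to be found in the camera images.
- box: Open-topped wooden trough, screwed down, 240 long (x) x 104 wide (y) x 70 high. Origin: centre of the underside. Its x axis runs along it towards the open end that the panel closes; z up. Side walls 10 thick, rims 70 above the underside, floor 8 thick; its other end (-x) is a 70 high wall. It may stand to the left or right of the robot's centre line (the stand takes the other side), turned up to 0.4 rad.
- slot (a point): Centre of the slot on the box floor (box frame x +100, y 0, z 8): where the centre of the seated panel's underside comes. The slot lies across the box between pairs of ribs on the inner faces of the side walls: 11 wide along box x, 84 long along box y, open at the top and flared there from about 59 to 70 above the box underside. Same axes as the box.
- panel: Loose plain plywood slab, about 50 g, 8 thick (x) x 80 wide (y) x 100 tall (z). Origin: centre of its underside. It starts upright in the stand, underside 20 above the table, and stands upright in the slot too, either face forward; seated, its top is 108 above the table, 38 above the box rims.
- stand: Fixed low wooden stand 70 x 100, 46 high, that holds the panel upright in a loose slot (10 wide, 84 long, 26 deep) across its top. Origin: centre of the underside; x along the panel's thickness, y along its width.
- follower: Upright wooden plate across the inside of the box, carrying the handle; it slides along the box and a spring pushes it towards the slot end (about 3 N at rest, 50 N/m more as it is pulled, so 5 to 7 N at the mark). Origin: on the level of the box underside, below the plate's centre; at rest it is at box x +10 (90 from the slot); pulled, it moves along box -x, at most 95. Same axes as the box. Let go, it runs back.
- handle (a point): Grip point of the follower's handle, 92 above the box underside: an upright wooden tab 12 thick (box x) x 40 wide (box y), whose top is 111 and whose foot is 68 above the box underside; it is free on all sides above the rims.
- pointer (a point): Tip of the flat steel pointer (6 wide along box x) that reaches from the follower over the box rim on the box's +y side, 72.5 above the underside; moves with the follower. Same axes as the box.
- mark (a point): The mark: middle of the steel clip sitting on the +y rim of the box, a flat tab 8 wide (box x) that sticks out sideways from the rim, from 48 to 72 off the box's middle line (this point: 51.5), its top 76 above the underside. It sits 45 to 75 from the pointer's rest place, towards box -x, stiff on the wall unless pushed hard. Same axes as the box. The pointer is at the mark when both have the same place along box x.
- crock: Bystander: white ceramic crock with cork-rimmed lid, 124 diameter, 157 high, beyond the work. Origin: centre of the underside.
- tumbler: Bystander: glass tumbler, 72 diameter at the rim, 95 high, on the near side between box and stand. Origin: centre of the underside.
- scoop: Bystander: orange plastic scoop lying between box and stand, about 170 long (x), 55 wide, 32 high. Origin: on the table, 12 mm behind its bowl's rear edge.
There are look-alikes about, which are no part of the job. Several things have the shape of the panel; the one meant has the colours described above.

How it is judged (in metres and radians):
On the way, in this order (a step that is already met when the one before it is completed fails the run):
1. the panel sits fully home in the slot and is let go (horizontal distance between panel and slot below 0.005 m and z of panel in the frame of slot between -0.004 and 0.004 m and angle between panel's own z axis and vertical below 0.08 rad and angle between the x axis of panel and the x axis of box, either way round below 0.08 rad and contact force between the fingers and panel below 0.1 N), for 0.2 s.
2. the follower is pulled to the mark (x of pointer in the frame of mark between -0.006 and 0.006 m and contact force between the fingers and follower above 1 N and contact force between follower and panel below 0.5 N), for 0.2 s.
At the end, for the whole second after the job is handed in: The panel stands in the slot (centre within 5 mm, underside within 4 mm of the box floor, upright and square within 0.08 rad), clear of the fingers; the pointer is at rest within 6 mm of the mark along the box, held by the fingers (over 1 N on the follower), not by the panel (all of step 1 and all of step 2 and linear speed of follower below 0.01 m/s); the arm keeps its last pose, push and grip.
It fails at once if a bystander is shifted by more than 20 mm or tipped (distance of any of crock, tumbler, scoop from where it was at the start of the episode above 0.02 m or angle between any of crock, tumbler, scoop's own z axis and vertical above 0.3 rad).
It fails at once if the clip is shifted by more than 4 mm (distance of mark from where it was at the start of the episode above 0.004 m).
It also fails if it takes over 58 s, if anything falls off the work surface, if the arm or the gripper's body presses on something with over 40 N, if the wrist force passes 120 N, or if a joint passes its speed limit or range.

## Working session

There is one attempt and no reset: what is moved stays moved. The work goes in short steps, Python scripts to look and compute and a tool call to move; the robot and the scene stay as the last step left them, time stands still between calls to the robot, and variables do not carry over. Pictures are saved under pics/ and viewed, at most 10 in all, crops included, and the job is handed in when it is done.

Besides the shell and the picture viewer there is one more tool, called after "Request:" by a JSON object that holds its "op" and its "data", one argument or row to a line. carry_out: Moves the arm, as the interface text tells. Its arguments: {"type":"object","properties":{"slide":{"type":"array","items":{"type":"array","items":{"type":"number","minimum":-1,"maximum":1}}},"dr":{"type":"array","items":{"type":"array","items":{"type":"number","minimum":-1,"maximum":1}}},"gripper":{"type":"array","items":{"type":"number"}},"newtons":{"type":"number"}},"required":["slide","dr","gripper"]}

```bash
mkdir -p pics; ls
python3 - <<'E'
from cell import *
import cv2,numpy as np
print(read_state())
for n in("scene","top"):
    m=camera_model(n);print(n,m)
    im=camera(n);np.save(f"pics/{n}0.npy",im);cv2.imwrite(f"pics/{n}0.png",cv2.resize(im[:,:,::-1],(800,600),interpolation=cv2.INTER_CUBIC))
E
```

```text
pics
{'clock': 0.0, 'joints': array([-1.30558059e+00,  3.00481624e-01,  1.52158117e+00, -2.61943029e-05,
        1.32071073e+00, -6.65987086e-02]), 'qd': array([-1.71192513e-03,  1.36380723e-03,  4.73044450e-04, -1.21788898e-04,
        1.70890518e-04,  4.23111270e-05]), 'effort': array([-3.99601804e-04, -5.31803334e+01, -3.52735984e+01,  7.07626529e-02,
        2.43773824e-02, -9.84309509e-05]), 'eef_pos': array([ 179.1212527 , -519.85416073,  302.08045552]), 'eef_rot': array([-3.14041271e+00, -5.32710410e-05,  3.31820908e-01]), 'wrist_force': array([ 1.05947335,  0.87221643, -0.26020633]), 'moment': array([-0.01613438, -0.04260244, -0.01389414]), 'finger_force': 0.0, 'finger_gap': 94.05253862367799}
scene {'vfov': 45.48484492747254, 'cx': 255.7337006403626, 'cy': 191.7204861323437, 'R': array([[ 0.24546069,  0.96915441,  0.02210821],
       [ 0.58344387, -0.12948085, -0.80176553],
       [-0.77417201,  0.20970081, -0.59722966]]), 't': array([-109.22317965, -284.31853613, 1622.52546843])}
top {'vfov': 47.50692541183481, 'cx': 248.53048313226537, 'cy': 186.6850053772533, 'R': array([[ 0.00140028, -0.99999838, -0.00112996],
       [-0.97312232, -0.00110243, -0.23028619],
       [ 0.23028457,  0.00142206, -0.97312229]]), 't': array([-57.11527606, 593.20387912, 852.89446405])}
```

View pics/scene0.png

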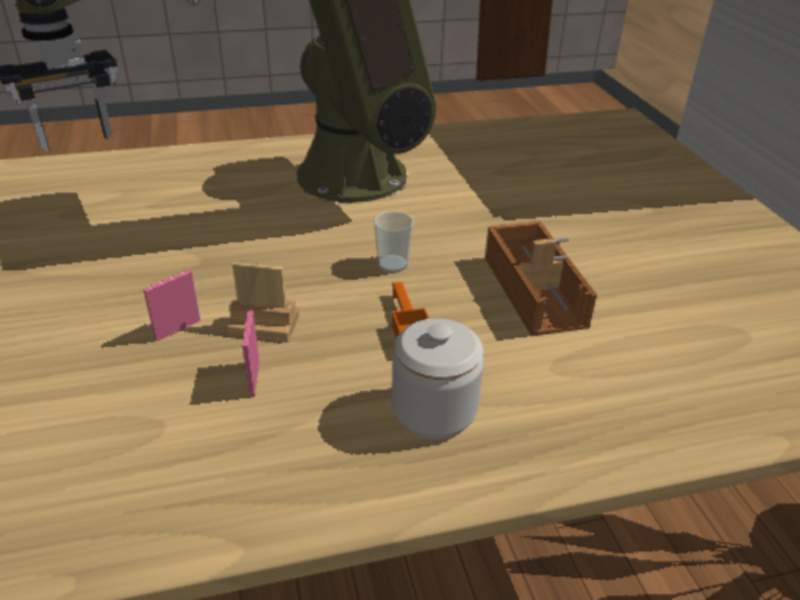

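View pics/top0.png

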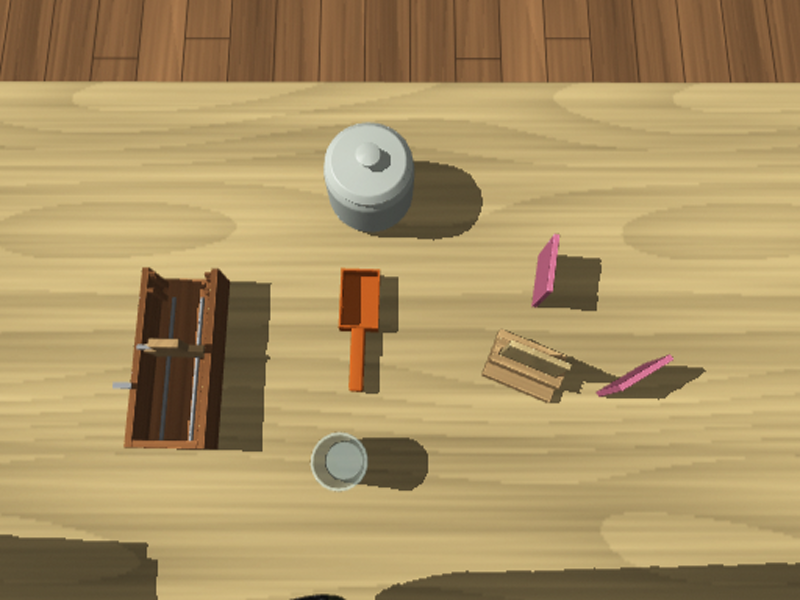

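The scene image shows the plywood panel upright in its stand at (258,285). The box is at (540,280), with the open end towards the crock. In the top view the panel is at (535,360) and the box at (175,360).
Possible mistakes for the panel: the pink slab at top (545,270), the pink slab at top (635,375), and the plywood one in the stand at top (535,360). I choose the plywood one, and the next crop checks it.

```bash
cat > h.py <<'E'
import numpy as np
def cast(m,u,v,z):
    R=np.array(m["R"]);t=np.array(m["t"]);f=192/np.tan(np.radians(m["vfov"]/2))
    d=R.T@np.array([(u-m["cx"])/f,(v-m["cy"])/f,1]);C=-R.T@t
    return C+d*(z-C[2])/d[2]
def proj(m,X):
    f=192/np.tan(np.radians(m["vfov"]/2));c=np.array(m["R"])@np.array(X,float)+m["t"]
    return np.array([m["cx"]+f*c[0]/c[2],m["cy"]+f*c[1]/c[2]])
E
python3 - <<'E'
import cv2,numpy as np
im=np.load("pics/top0.npy")[:,:,::-1]
a=cv2.resize(im[160:300,75:175],None,fx=4,fy=4,interpolation=cv2.INTER_CUBIC)
b=cv2.resize(im[200:270,300:380],None,fx=5,fy=5,interpolation=cv2.INTER_CUBIC)
o=np.zeros((560,800,3),np.uint8);o[:,:400]=a;o[:350,400:]=b
cv2.imwrite("pics/crop1.png",o)
E
```

```text
(no output)
```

View pics/crop1.png

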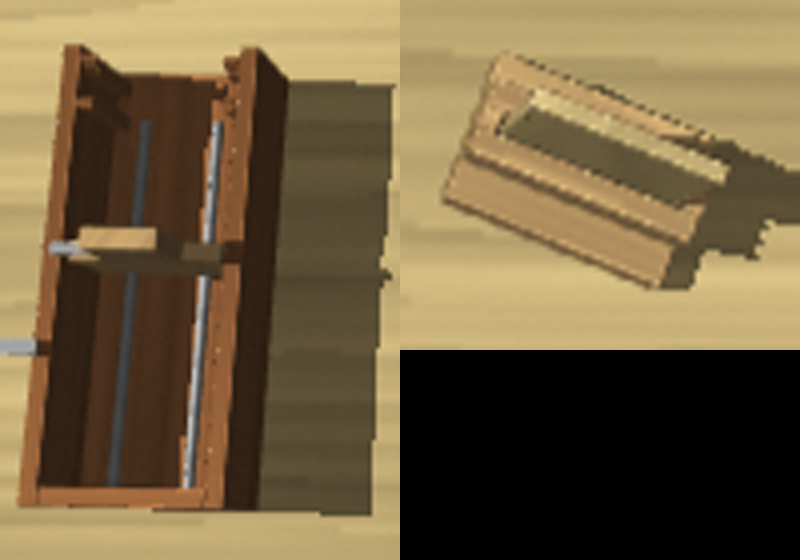

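```bash
python3 - <<'E'
from cell import *
from h import *
m=camera_model("top")
L=lambda x,y:(75+x/4-.375,160+y/4-.375)
Rr=lambda x,y:(300+(x-400)/5-.4,200+y/5-.4)
P=lambda p,z:cast(m,*p,z).round(1)
print("cam",-np.array(m["R"]).T@m["t"])
c={k:P(L(*v),70)for k,v in dict(FL=(65,45),FR=(258,48),BL=(18,507),BR=(223,509)).items()}
print(c)
for a,b in("FL FR","BL BR","FL BL","FR BR"):pass if 0 else None
E
python3 - <<'E'
import sys;sys.path.insert(0,'.')
E
true
```

```text
File "<stdin>", line 10
    for a,b in("FL FR","BL BR","FL BL","FR BR"):pass if 0 else None
                                                     ^^
SyntaxError: invalid syntax
```

Run:
```python
from cell import *
from h import *
m=camera_model("top")
L=lambda x,y:(75+x/4-.375,160+y/4-.375)
Rr=lambda x,y:(300+(x-400)/5-.4,200+y/5-.4)
P=lambda p,z:cast(m,*p,z)
c=[P(L(*v),70)[:2]for v in((65,45),(258,48),(18,507),(223,509))]
FL,FR,BL,BR=c
print(np.round(c,1),[np.linalg.norm(a-b).round(1) for a,b in((FL,FR),(BL,BR),(FL,BL),(FR,BR))])
d=(FL-BL)+(FR-BR);yaw=np.arctan2(d[1],d[0]);o=sum(c)/4;e=np.array([np.cos(yaw),np.sin(yaw)]);n=np.array([-e[1],e[0]])
print("box",o,yaw,"slot",o+100*e)
for k,p,z in(("handle",(118,239),111),("pointer",(50,247),72.5),("clip",(30,348),76)):
    q=P(L(*p),z)[:2];print(k,q,"box",(q-o)@e,(q-o)@n)
a=[P(Rr(*v),120)[:2]for v in((537,92),(728,165),(533,100),(722,182))]
print(np.round(a,1),np.linalg.norm(a[0]-a[1]),"panel",sum(a)/4)
w=a[0]-a[1]+a[2]-a[3];print("panel width dir",np.arctan2(w[1],w[0]))
s=[P(Rr(*v),46)[:2]for v in((505,52),(443,198),(660,288))]
print(np.round(s,1),"stand c",(s[0]+s[2])/2)
print("wrist cam",camera_model("wrist"))
```

```text
[[627.3 279.6]
 [625.8 176.7]
 [387.4 282.9]
 [386.6 180.1]] [np.float64(103.0), np.float64(102.8), np.float64(240.0), np.float64(239.3)]
box [506.76183062 229.80688916] -0.013834172201257027 slot [606.75226156 228.42351606]
handle [516.52231922 229.50963213] box 9.763666787392008 -0.16220460575072693
pointer [518.40601399 277.27420327] box 10.986419079733546 47.62385443670347
clip [466.10077826 281.64480934] box -41.37427332049815 51.27046571716686
[[ 518.4 -210.3]
 [ 489.7 -283.5]
 [ 515.2 -208.6]
 [ 483.1 -280.7]] 78.52423840249878 panel [ 501.60180627 -245.79920141]
panel width dir 1.1751393582344087
[[ 547.7 -210.7]
 [ 485.2 -182.3]
 [ 447.7 -271.7]] stand c [ 497.68919124 -241.20216346]
wrist cam {'vfov': 62.18673475641413, 'cx': 254.7524896478918, 'cy': 192.84294079403105, 'R': array([[ 0.32614977, -0.94531748, -0.00109093],
       [-0.90478836, -0.31250044,  0.28931211],
       [-0.27383271, -0.09337201, -0.9572342 ]]), 't': array([-550.4225654 ,  -30.95935182,  392.88953985])}
```

The crop shows the plywood panel's pale top edge running (537,92)-(728,172) in the stand. The rim corners, handle top (118,239), pointer (50,247) and clip (30,348) are clear. The sizes agree: box 103x240, panel 78.5. Next I move above the panel.

Request:
{"op": "carry_out", "data": {
  "slide": [
    [0.644,0.56,0],
    [0.644,0.56,0],
    [0.644,0.56,0],
    [0.644,0.56,0],
    [0.644,0.56,0],
    [0.644,0.56,0]
  ],
  "dr": [
    [0,0,0.067],
    [0,0,0.067],
    [0,0,0.067],
    [0,0,0.067],
    [0,0,0.067],
    [0,0,0.067]
  ],
  "gripper": [100,100,100,100,100,100]
}}

```text
clock: 0.6
eef_pos: [343.5, -376.4, 302.6]
eef_rot: [-3.141, -0.001, 0.757]
wrist_force: [-0.7, -0.5, -0.4]
finger_gap: 94.3
finger_force: 0.0
```

Request:
{"op": "carry_out", "data": {
  "slide": [
    [0.636,0.552,0],
    [0.636,0.552,0],
    [0.636,0.552,0],
    [0.636,0.552,0],
    [0.636,0.552,0],
    [0.636,0.552,0],
    [0.636,0.552,0],
    [0.636,0.552,0]
  ],
  "dr": [
    [0,0,0.067],
    [0,0,0.067],
    [0,0,0.067],
    [0,0,0.067],
    [0,0,0.067],
    [0,0,0.067],
    [0,0,0.067],
    [0,0,0.067]
  ],
  "gripper": [100,100,100,100,100,100,100,100]
}}

```text
clock: 1.27
eef_pos: [498.8, -242.4, 302.2]
eef_rot: [-3.141, 0.0, 1.174]
wrist_force: [-0.4, -0.2, 0.3]
finger_gap: 93.9
finger_force: 0.0
```

Run:
```python
from cell import *
from h import *
import cv2
s=read_state();print(s["clock"],s["eef_pos"],s["eef_rot"],s["wrist_force"])
m=camera_model("wrist");im=camera("wrist");np.save("pics/w1.npy",im)
import pickle;pickle.dump(m,open("pics/w1.pkl","wb"))
cv2.imwrite("pics/w1.png",cv2.resize(im[:,:,::-1],(800,600),interpolation=cv2.INTER_CUBIC))
```

```text
1.2667 [ 498.76498538 -242.38801828  302.24641524] [-3.14074624e+00  1.68062643e-04  1.17385338e+00] [-0.37949453 -0.17211888  0.33346994]
```

View pics/w1.png

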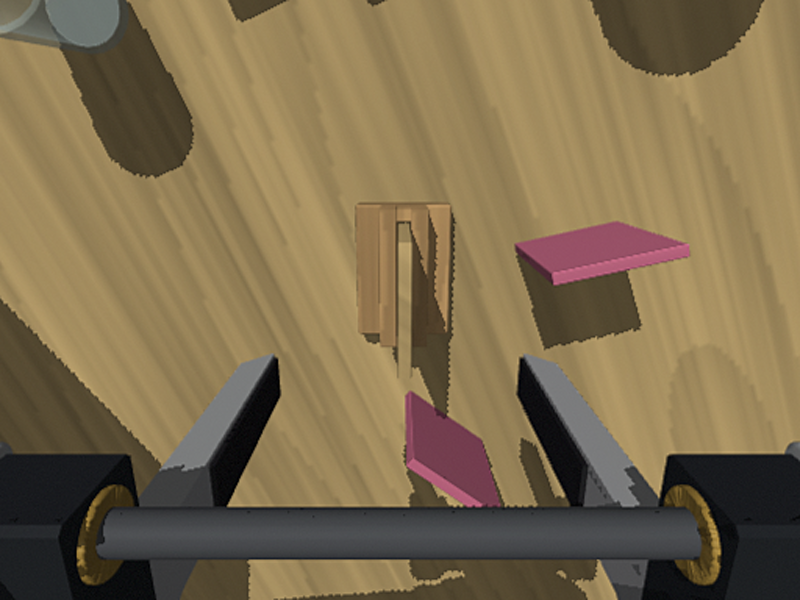

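The wrist view shows the plywood panel edge-on, from (404,222) to (404,378) in the stand at (405,270). It lies midway between the open fingers. The pink slabs are clear to the right and below.

Run:
```python
from h import *
import pickle
m=pickle.load(open("pics/w1.pkl","rb"))
k=lambda x,y:(x/1.5625-.18,y/1.5625-.18)
for n,p,z in(("far",(405,228),120),("near",(405,378),120),("farL",(398,228),120),("nearL",(398,378),120),("nearR",(412,378),120),("standTL",(357,204),0),("standTR",(451,204),46),("standBL",(360,333),46),("stemBL",(380,345),46)):print(n,cast(m,*k(*p),z).round(1))
print(proj(m,[498.8,-242.4,120])*1.5625, proj(m,[498.8,-242.4,105])*1.5625)
```

```text
far [ 519.3 -202.5  120. ]
near [ 485.9 -283.3  120. ]
farL [ 515.9 -201.1  120. ]
nearL [ 482.1 -281.7  120. ]
nearR [ 489.7 -284.9  120. ]
standTL [ 487.2 -188.5    0. ]
standTR [ 550.6 -210.    46. ]
standBL [ 456.8 -270.7   46. ]
stemBL [ 466.5 -284.9   46. ]
[398.04529187 307.87408255] [398.05929282 300.14618556]
```

Request:
{"op": "carry_out", "data": {
  "slide": [
    [0.008,-0.014,-0.2],
    [0.008,-0.014,-0.36],
    [0.008,-0.014,-0.478],
    [0.008,-0.014,-0.478],
    [0.008,-0.014,-0.478],
    [0.008,-0.014,-0.478],
    [0.008,-0.014,-0.478],
    [0.008,-0.014,-0.478],
    [0.008,-0.014,-0.478],
    [0.008,-0.014,-0.478]
  ],
  "dr": [
    [0,0,0],
    [0,0,0],
    [0,0,0],
    [0,0,0],
    [0,0,0],
    [0,0,0],
    [0,0,0],
    [0,0,0],
    [0,0,0],
    [0,0,0]
  ],
  "gripper": [100,100,100,100,0,0,0,0,0,0],
  "newtons": 15
}}

```text
clock: 2.15
eef_pos: [501.4, -245.6, 184.1]
eef_rot: [3.14, 0.0, 1.174]
wrist_force: [0.4, -0.1, -0.4]
finger_gap: 57.7
finger_force: 0.0
```

Request:
{"op": "carry_out", "data": {
  "slide": [
    [0,0,0],
    [0,0,0],
    [0,0,0],
    [0,0,0],
    [0,0,0],
    [0,0,0],
    [0,0,0],
    [0,0,0],
    [0,0,0],
    [0,0,0]
  ],
  "dr": [
    [0,0,0],
    [0,0,0],
    [0,0,0],
    [0,0,0],
    [0,0,0],
    [0,0,0],
    [0,0,0],
    [0,0,0],
    [0,0,0],
    [0,0,0]
  ],
  "gripper": [0,0,0,0,0,0,0,0,0,0]
}}

```text
clock: 2.98
eef_pos: [501.1, -245.5, 183.1]
eef_rot: [-3.142, 0.0, 1.174]
wrist_force: [-0.3, 1.0, -0.7]
finger_gap: 7.9
finger_force: 15.0
```

Request:
{"op": "carry_out", "data": {
  "slide": [
    [0,0,0.08],
    [0,0,0.22],
    [0,0,0.38],
    [0,0,0.52],
    [0,0,0.52],
    [0,0,0.52]
  ],
  "dr": [
    [0,0,0],
    [0,0,0],
    [0,0,0],
    [0,0,0],
    [0,0,0],
    [0,0,0]
  ],
  "gripper": [0,0,0,0,0,0]
}}

```text
clock: 3.48
eef_pos: [501.4, -245.6, 314.8]
eef_rot: [3.138, 0.0, 1.174]
wrist_force: [0.4, -0.5, -0.5]
finger_gap: 8.1
finger_force: 15.0
```

Request:
{"op": "carry_out", "data": {
  "slide": [
    [0.02,0.08,0],
    [0.05,0.2,0],
    [0.08,0.34,0],
    [0.11,0.48,0],
    [0.14,0.62,0],
    [0.17,0.76,0],
    [0.2,0.88,0],
    [0.212,0.948,0],
    [0.212,0.948,0]
  ],
  "dr": [
    [0,0,0.005],
    [0,0,0.01],
    [0,0,0.015],
    [0,0,0.02],
    [0,0,0.025],
    [0,0,0.03],
    [0,0,0.03],
    [0,0,0.03],
    [0,0,0.03]
  ],
  "gripper": [0,0,0,0,0,0,0,0,0]
}}

```text
clock: 4.23
eef_pos: [554.2, -5.5, 311.3]
eef_rot: [-3.139, -0.0, 1.366]
wrist_force: [-0.2, -1.0, -0.6]
finger_gap: 7.9
finger_force: 15.0
```

Request:
{"op": "carry_out", "data": {
  "slide": [
    [0.02,0.08,0],
    [0.05,0.2,0],
    [0.08,0.34,0],
    [0.11,0.48,0],
    [0.14,0.62,0],
    [0.17,0.76,0],
    [0.2,0.88,0],
    [0.212,0.948,0],
    [0.212,0.948,0],
    [0.212,0.948,0]
  ],
  "dr": [
    [0,0,0.005],
    [0,0,0.01],
    [0,0,0.015],
    [0,0,0.02],
    [0,0,0.025],
    [0,0,0.03],
    [0,0,0.031],
    [0,0,0.031],
    [0,0,0.031],
    [0,0,0.031]
  ],
  "gripper": [0,0,0,0,0,0,0,0,0,0]
}}

```text
clock: 5.07
eef_pos: [607.1, 228.1, 311.5]
eef_rot: [-3.139, 0.001, 1.558]
wrist_force: [-0.3, -1.2, -0.6]
finger_gap: 7.7
finger_force: 15.0
```

Run:
```python
from cell import *
from h import *
import cv2,pickle
s=read_state();print(s["clock"],s["eef_pos"],s["eef_rot"],s["wrist_force"],s["finger_gap"])
m=camera_model("wrist");im=camera("wrist");pickle.dump((m,im),open("pics/w2.pkl","wb"))
t=camera("top");pickle.dump(t,open("pics/t2.pkl","wb"));sc=camera("scene")
o=np.zeros((600,800,3),np.uint8)
o[:300,:400]=cv2.resize(im,(400,300),interpolation=cv2.INTER_AREA)
o[:300,400:]=cv2.resize(t[120:300,40:280],(400,300),interpolation=cv2.INTER_CUBIC)
o[300:,:400]=cv2.resize(sc[80:230,280:480],(400,300),interpolation=cv2.INTER_CUBIC)
o[300:,400:]=cv2.resize(im[100:310,120:400],(400,300),interpolation=cv2.INTER_CUBIC)
cv2.imwrite("pics/v2.png",o[:,:,::-1])
```

```text
5.0667 [607.12224138 228.13650224 311.45694636] [-3.13935094e+00  9.81024272e-04  1.55767338e+00] [-0.25251243 -1.18342893 -0.59219819] 7.705054424399322
```

View pics/v2.png

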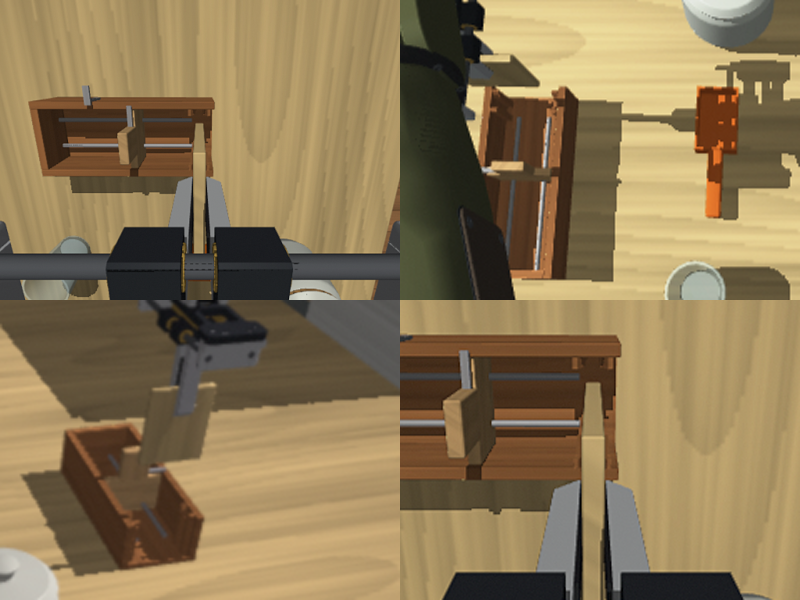

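The four views show the panel held square and upright over the slot. In the wrist crop its far lower edge is at (593,383), the box's open-end rim corners are (620,337) and (617,478), and the ribs are at (590,360). I check those points numerically.

Run:
```python
from h import *
import pickle,cv2
m,im=pickle.load(open("pics/w2.pkl","rb"))
k=lambda x,y:(120+(x-400)/1.4286,100+(y-300)/1.4286)
for n,p,z in(("FL",(621,337),70),("FR",(618,479),70),("panL",(583,383),148.5),("panR",(603,383),148.5),("topL",(582,436),248.5),("topR",(605,436),248.5),("handle",(454,430),111)):print(n,cast(m,*k(*p),z).round(1))
a=im[100:310,200:330];o=cv2.resize(a[:150],None,fx=4,fy=4,interpolation=cv2.INTER_CUBIC)
cv2.imwrite("pics/v3.png",o[:,:,::-1])
```

```text
FL [627.1 283.4  70. ]
FR [625.3 176.4  70. ]
panL [601.9 266.  148.5]
panR [612.8 265.9 148.5]
topL [603.7 266.9 248.5]
topR [611.4 266.8 248.5]
handle [516.7 229.2 111. ]
```

View pics/v3.png

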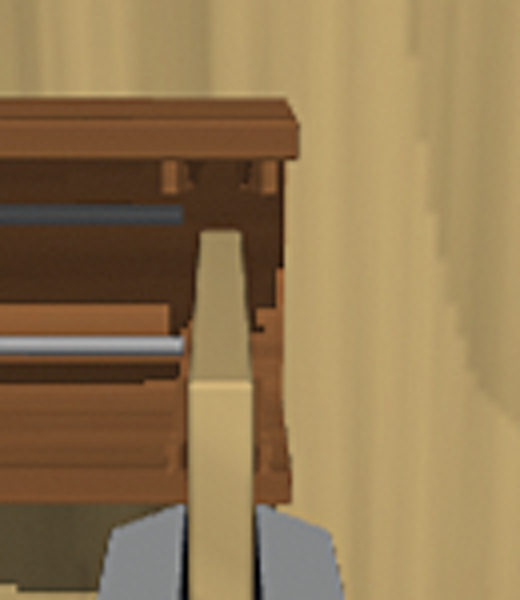

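Run:
```python
from h import *
import pickle
m,im=pickle.load(open("pics/w2.pkl","rb"))
k=lambda x,y:(200+x/4-.375,100+y/4-.375)
C=lambda p,z:cast(m,*k(*p),z)
for n,p,z in(("FL",(299,121),70),("FLi",(298,158),70),("FR",(291,500),70),("ribs",(218.5,160),70),("panbot",(220.5,232),148.5),("pantop",(221,380),248.5),("panbot_w",(241,232),148.5)):print(n,C(p,z).round(1))
```

```text
FL [626.8 279.5  70. ]
FLi [626.6 270.3  70. ]
FR [625.1 177.2  70. ]
ribs [606.5 270.1  70. ]
panbot [607.1 266.3 148.5]
pantop [607.3 267.1 248.5]
panbot_w [611.1 266.3 148.5]
```

The panel sits about 1.7 mm short in y and is otherwise over the slot, with the ribs' centre at (218,160). I correct that and lower.

Request:
{"op": "carry_out", "data": {
  "slide": [
    [-0.001,0.007,-0.08],
    [-0.001,0.007,-0.18],
    [-0.001,0.007,-0.25],
    [-0.001,0.007,-0.29],
    [-0.001,0.007,-0.32],
    [-0.001,0.007,-0.35],
    [-0.001,0.007,-0.38],
    [-0.001,0.007,-0.4],
    [-0.001,0.007,-0.42],
    [-0.001,0.007,-0.42]
  ],
  "dr": [
    [0,0,0],
    [0,0,0],
    [0,0,0],
    [0,0,0],
    [0,0,0],
    [0,0,0],
    [0,0,0],
    [0,0,0],
    [0,0,0],
    [0,0,0]
  ],
  "gripper": [0,0,0,0,0,0,0,0,0,0]
}}

```text
clock: 6.05
eef_pos: [606.7, 230.2, 207.3]
eef_rot: [-3.141, 0.0, 1.557]
wrist_force: [-0.7, -0.2, -0.9]
finger_gap: 7.5
finger_force: 15.0
```

Request:
{"op": "carry_out", "data": {
  "slide": [
    [0,0,-0.03],
    [0,0,-0.06],
    [0,0,-0.09],
    [0,0,-0.115],
    [0,0,-0.13],
    [0,0,-0.14],
    [0,0,-0.145],
    [0,0,-0.145],
    [0,0,-0.145]
  ],
  "dr": [
    [0,0,0],
    [0,0,0],
    [0,0,0],
    [0,0,0],
    [0,0,0],
    [0,0,0],
    [0,0,0],
    [0,0,0],
    [0,0,0]
  ],
  "gripper": [0,0,0,0,0,0,0,0,0]
}}

```text
clock: 6.8
eef_pos: [607.0, 230.3, 172.2]
eef_rot: [3.141, -0.0, 1.557]
wrist_force: [-0.2, 0.6, 0.1]
finger_gap: 7.9
finger_force: 15.0
```

Nearly home; I go down a little further, watching the force.

Request:
{"op": "carry_out", "data": {
  "slide": [
    [0,0,-0.004],
    [0,0,-0.008],
    [0,0,-0.012],
    [0,0,-0.012]
  ],
  "dr": [
    [0,0,0],
    [0,0,0],
    [0,0,0],
    [0,0,0]
  ],
  "gripper": [0,0,0,0]
}}

```text
clock: 7.13
eef_pos: [607.3, 230.3, 171.1]
eef_rot: [3.139, -0.001, 1.557]
wrist_force: [-5.3, -1.2, 15.1]
finger_gap: 7.9
finger_force: 15.0
```

Request:
{"op": "carry_out", "data": {
  "slide": [
    [0,0,0.012],
    [0,0,0.012],
    [0,0,0.012],
    [0,0,0.012],
    [0,0,0.012],
    [0,0,0.012],
    [0,0,0.012]
  ],
  "dr": [
    [0,0,0],
    [0,0,0],
    [0,0,0],
    [0,0,0],
    [0,0,0],
    [0,0,0],
    [0,0,0]
  ],
  "gripper": [55,55,55,55,55,55,55]
}}

```text
clock: 7.72
eef_pos: [606.9, 230.2, 171.7]
eef_rot: [-3.141, 0.0, 1.557]
wrist_force: [-0.3, 0.1, -0.5]
finger_gap: 49.8
finger_force: 0.0
```

Request:
{"op": "carry_out", "data": {
  "slide": [
    [0,0,0.08],
    [0,0,0.2],
    [0,0,0.34],
    [0,0,0.48],
    [0,0,0.52],
    [0,0,0.52],
    [0,0,0.52]
  ],
  "dr": [
    [0,0,0],
    [0,0,0],
    [0,0,0],
    [0,0,0],
    [0,0,0],
    [0,0,0],
    [0,0,0]
  ],
  "gripper": [55,55,55,55,55,55,55]
}}

```text
clock: 8.3
eef_pos: [606.8, 230.2, 301.1]
eef_rot: [-3.141, 0.0, 1.557]
wrist_force: [0.0, 0.1, -0.6]
finger_gap: 51.6
finger_force: 0.0
```

Run:
```python
from cell import *
from h import *
import cv2,pickle
s=read_state();print(s["clock"],s["eef_pos"],s["eef_rot"],s["finger_gap"])
m=camera_model("wrist");im=camera("wrist");pickle.dump((m,im),open("pics/w4.pkl","wb"))
cv2.imwrite("pics/w4.png",cv2.resize(im[100:310,20:300,::-1],(800,600),interpolation=cv2.INTER_CUBIC))
```

```text
8.3 [606.76949984 230.19876779 301.06514368] [-3.14111744e+00  1.34085885e-04  1.55698741e+00] 51.56897953610051
```

View pics/w4.png

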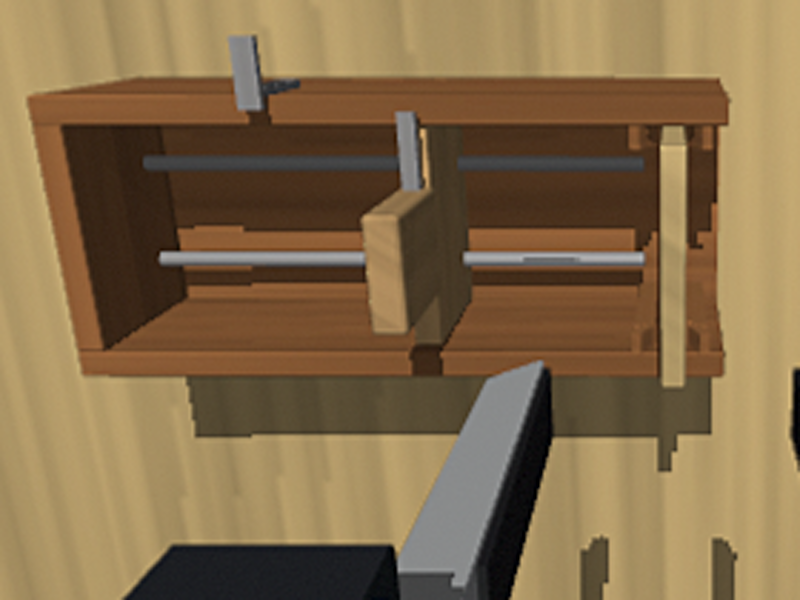

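The panel stands in the slot, with its top strip from (674,128) to (674,385) in line with the ribs, and it is released. The pointer tip is at (407,112), the clip at (250,100) and the handle top at about (386,272).

Run:
```python
from h import *
import pickle
m,im=pickle.load(open("pics/w4.pkl","rb"))
s=2.857
C=lambda x,y,z:cast(m,20+x/s-.32,100+y/s-.32,z)
yaw=-.0138;o=np.array([506.5,229.8]);e=np.array([np.cos(yaw),np.sin(yaw)]);n=np.array([-e[1],e[0]])
for k,a in dict(FL=(727,95,70),FR=(722,374,70),BR=(84,374,70),BL=(30,95,70),ptL=(396,114,72.5),ptR=(416,114,72.5),clL=(236,100,76),clR=(264,100,76),clL2=(229,37,76),clR2=(257,37,76),handle=(387,272,111),panN=(674,385,108),panF=(674,142,108)).items():
    q=C(*a)[:2];print(k,q.round(1),((q-o)@e).round(1),((q-o)@n).round(1))
```

```text
FL [626.  279.9] 118.8 51.8
FR [624.6 177. ] 118.8 -51.2
BR [386.5 180.1] -119.4 -51.3
BL [388.7 283.1] -118.5 51.6
ptL [513.4 275.3] 6.3 45.6
ptR [520.2 275.2] 13.1 45.6
clL [461.5 281.1] -45.8 50.7
clR [470.8 281. ] -36.4 50.7
clL2 [462.3 301.5] -45.2 71.1
clR2 [471.5 301.4] -36.0 71.1
handle [517.3 231. ] 10.8 1.3
panN [606.8 189.9] 100.8 -38.5
panF [607.8 270.2] 100.7 41.8
```

Request:
{"op": "carry_out", "data": {
  "slide": [
    [-0.1,-0.002,0],
    [-0.22,-0.002,0],
    [-0.33,-0.002,0],
    [-0.361,-0.002,-0.04],
    [-0.361,-0.002,-0.16],
    [-0.361,-0.002,-0.3],
    [-0.361,-0.002,-0.42],
    [-0.361,-0.002,-0.49],
    [-0.361,-0.002,-0.514],
    [-0.361,-0.002,-0.514]
  ],
  "dr": [
    [0,0,0],
    [0,0,0],
    [0,0,0],
    [0,0,0],
    [0,0,0],
    [0,0,0],
    [0,0,0],
    [0,0,0],
    [0,0,0],
    [0,0,0]
  ],
  "gripper": [55,55,55,55,55,55,55,55,55,55]
}}

```text
clock: 9.18
eef_pos: [515.8, 229.4, 170.8]
eef_rot: [-3.137, 0.002, 1.557]
wrist_force: [-0.2, 0.1, 0.4]
finger_gap: 51.7
finger_force: 0.0
```

Request:
{"op": "carry_out", "data": {
  "slide": [
    [0,0,0],
    [0,0,0],
    [0,0,0],
    [0,0,0],
    [0,0,0],
    [0,0,0],
    [0,0,0],
    [0,0,0],
    [0,0,0]
  ],
  "dr": [
    [0,0,0],
    [0,0,0],
    [0,0,0],
    [0,0,0],
    [0,0,0],
    [0,0,0],
    [0,0,0],
    [0,0,0],
    [0,0,0]
  ],
  "gripper": [0,0,0,0,0,0,0,0,0],
  "newtons": 25
}}

```text
clock: 9.93
eef_pos: [516.4, 229.8, 173.7]
eef_rot: [-3.141, 0.0, 1.557]
wrist_force: [-4.6, -0.4, 5.5]
finger_gap: 11.6
finger_force: 25.0
```

Request:
{"op": "carry_out", "data": {
  "slide": [
    [-0.03,0,0],
    [-0.06,0.001,0],
    [-0.1,0.001,0],
    [-0.14,0.002,0],
    [-0.17,0.002,0],
    [-0.19,0.003,0],
    [-0.2,0.003,0],
    [-0.203,0.003,0],
    [-0.203,0.003,0],
    [-0.203,0.003,0]
  ],
  "dr": [
    [0,0,0],
    [0,0,0],
    [0,0,0],
    [0,0,0],
    [0,0,0],
    [0,0,0],
    [0,0,0],
    [0,0,0],
    [0,0,0],
    [0,0,0]
  ],
  "gripper": [0,0,0,0,0,0,0,0,0,0]
}}

```text
clock: 10.77
eef_pos: [466.1, 230.5, 173.7]
eef_rot: [3.14, -0.0, 1.557]
wrist_force: [4.9, 0.8, 2.4]
finger_gap: 12.1
finger_force: 25.0
```

Run:
```python
from cell import *
from h import *
import cv2,pickle
s=read_state();print(s["clock"],s["eef_pos"],s["wrist_force"],s["finger_gap"])
m=camera_model("wrist");im=camera("wrist");mt=camera_model("top");t=camera("top");pickle.dump((m,im,mt,t),open("pics/w5.pkl","wb"))
o=np.zeros((600,800,3),np.uint8)
o[:300,:400]=cv2.resize(im,(400,300),interpolation=cv2.INTER_AREA)
o[:300,400:]=cv2.resize(t[150:300,60:260],(400,300),interpolation=cv2.INTER_CUBIC)
o[300:]=cv2.resize(im[0:114,104:408],(800,300),interpolation=cv2.INTER_CUBIC)
cv2.imwrite("pics/v5.png",o[:,:,::-1])
```

```text
10.7667 [466.08490115 230.54048373 173.6991013 ] [4.86508921 0.82789107 2.43831642] 12.062193469477096
```

View pics/v5.png

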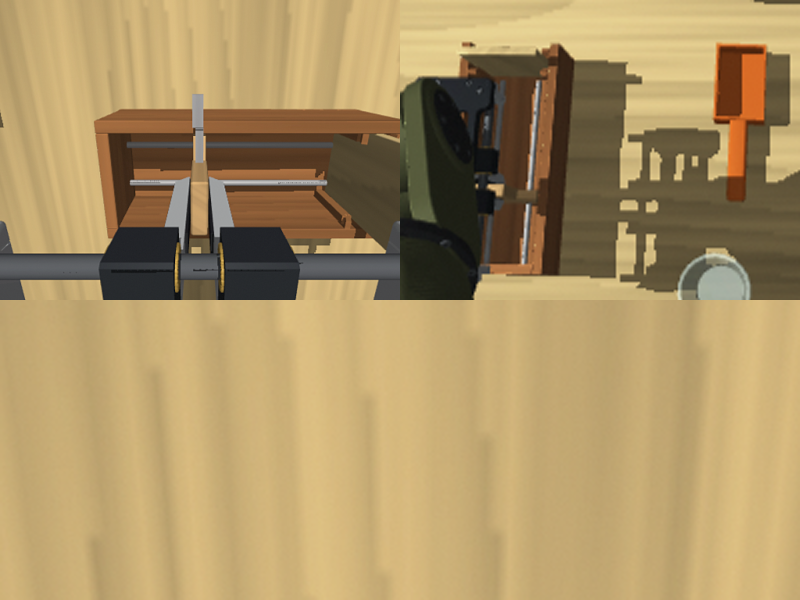

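The pointer at wrist (201,145) meets the clip at (198,110) to within a few pixels. The panel still stands at the right-hand end. One close crop settles the offset.

Run:
```python
import pickle,cv2
m,im,mt,t=pickle.load(open("pics/w5.pkl","rb"))
cv2.imwrite("pics/v6.png",cv2.resize(im[115:215,210:300,::-1],None,fx=6,fy=6,interpolation=cv2.INTER_CUBIC))
```

```text
(no output)
```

View pics/v6.png

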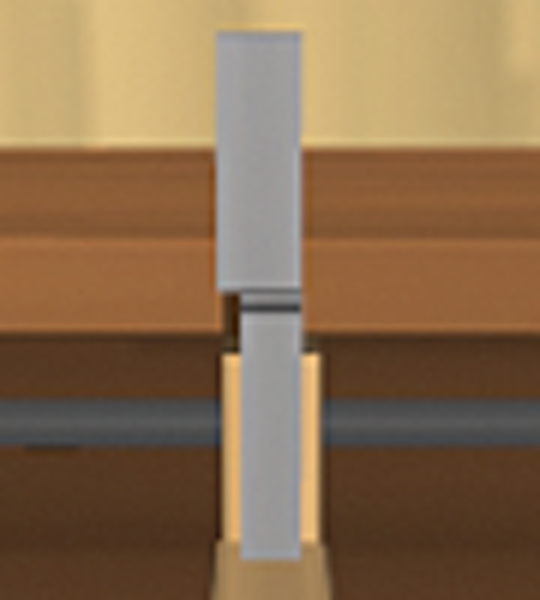

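The crop shows the pointer's middle at 270 and the clip's at 259, about 1 mm apart. I nudge 1 mm and let it settle.

Request:
{"op": "carry_out", "data": {
  "slide": [
    [-0.004,0,0],
    [-0.004,0,0],
    [-0.004,0,0],
    [-0.004,0,0],
    [-0.004,0,0],
    [-0.004,0,0]
  ],
  "dr": [
    [0,0,0],
    [0,0,0],
    [0,0,0],
    [0,0,0],
    [0,0,0],
    [0,0,0]
  ],
  "gripper": [0,0,0,0,0,0]
}}

```text
clock: 11.37
eef_pos: [465.2, 230.5, 173.7]
eef_rot: [3.14, -0.0, 1.557]
wrist_force: [4.8, 0.6, 2.2]
finger_gap: 12.0
finger_force: 25.0
```

Run:
```python
from cell import *
s=read_state();print(s["clock"],s["eef_pos"],s["wrist_force"],s["finger_gap"],s["finger_force"])
print(sign_off())
```

```text
11.3667 [465.15407091 230.52611792 173.69012479] [4.81451459 0.58123047 2.19009147] 11.963269219114087 25.000585913658142
the job is handed in; nothing more can be done
None
```

The panel is seated in the slot and released, the follower is held by its handle with the pointer about level with the clip, and the job was handed in at 11.4 s; no verdict came back.

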